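# Zero the turntable pointer at the middle of the coupling's free play

### The arm

A 6-joint arm with a two-finger parallel gripper is mounted at the origin on the work surface. World frame = base frame: x ahead of the robot, y to its left, z up, the work surface at z = 0. Lengths are in mm, angles in rad, forces in N, time in s.
With the tool pointing down it reaches from about 300 to 750 mm from the base axis. Payload 8.5 kg.
Tool frame: the origin (TCP) lies midway between the tips of the shut fingers; the grasp point (between the pads) lies 19 mm behind it; z points along the fingers, y is the line along which they close (so a half turn about z gives the same grasp; the last joint's range is limited). The gripper opens to 88 mm and grips with 3 to 60 N. Pads are 18 mm wide; open, the fingers measure 123 mm over their backs; the gripper's body (75 mm by 187 mm) begins 45 mm behind the grasp point.
Start: joints at [-1.367, 0.381, 1.297, -0, 1.464, -0.215], TCP at [223.658, -502.452, 238.748] pointing down, gripper open.
Joint ranges: [-3.11, 3.11], [-0.89, 2.33], [0.22, 2.48], [-1.42, 4.56], [0.17, 2.85], [-2.88, 2.88]. Speed limits (rad/s): [2.39, 2.39, 3.14, 3.14, 3.14, 3.14].

### API

Orientations are given as a unit quaternion [w, x, y, z].
In Python, from rig import get_state, grab_frame, sign_off, boxes_of, trace, tip_of gives the robot as it stands.
- The arm moves only by the tool send_rows, never from a script. Its argument "rows" is a list of rows, each a list of 3 entries, a list of its own where there are three numbers: the shift along the world's x, y, z scaled (see below), then the turn about the world's z scaled (see below), then the closure, from -1 (fully open) to 1 (shut). In form: [[[dx, dy, dz], twist, hand], ...]. A call has 1 to 8 rows; each row shifts and turns the commanded pose from where the row before left it; what a row does not reach is not made up. The controller multiplies each number of a shift by 0.8 m and each number of a turn by 45 degrees. A row lasts 1/8 s, in which the tool goes at most 62.5 mm and 10.7 degrees, less where a joint would pass 70% of its speed; a pose out of reach is approached as far as the arm can. A call with a number of a shift or a turn outside -1 to 1 is refused whole. A call with a gripper value outside its range is refused whole. The fingers move at their own pace and stop on an object; "newtons" is the grip in N (left out, the last holds). Time passes only in rows, so rows that do not move let the fingers close. It gives the time, the measured TCP pose, the force, the opening and the grip force at its end, in the units of the state.
- get_state(): the state, without advancing time (a new reading comes with each control period).
- grab_frame(name): name is "scene" or "top" or "wrist"; returns a dict with "image" (420x560x3 uint8, red, green, blue), "fx", "fy", "cx", "cy" (pixels), "dist" ([k1, k2, p1, p2, k3] as OpenCV has them; the pictures are not rectified), "R" (3x3) and "t" (3): a world point X has camera coordinates R X + t. Camera axes: x right, y down, z forward; pixel columns grow to the right and rows downward; lengths in mm; the calibration is good to about 2 mm. A picture is of the moment at which its call begins. There is no depth.
- sign_off(): hands the job in; it is judged then, once.
Trained networks look in a picture, given as the dict that the camera call returned (one of the last four; its "shot" number tells which), for a name from the list of things; names that differ only in an ending like _2 or _b are one class to them, and where a whole thing is asked for, a point or a joint stands for the part that bears it (a point fixed in the world has none). Each returns a list of dicts, best first, with "conf" (0 to 1); they miss things now and then, are a little off and sometimes report something else, mostly with a low value. They report only what shows in the picture. A call takes as long as a camera call.
- boxes_of(picture, name): "rect" ([left, top, right, bottom] in pixels, round what is visible of it).
- trace(picture, name): "region" (420x560 bool, what is visible of it) and "rect" ([left, top, right, bottom] in pixels, round what is visible of it).
- tip_of(picture, name): "location" ([row, column] in pixels: a listed point, or the origin of a listed thing).
The state is a dict: "time": time; "joints": joint angles; "joint_velocities": joint speeds; "joint_efforts": joint torques, N m; "position": TCP position; "tool_rot": TCP orientation; "force": force on the tool from outside, world axes, zero at the start; "ft_torque": the same for the moment, N m; "finger_gap": finger opening in mm; "gripper_force": force on a finger pad.
Only numpy, scipy, OpenCV 4.12 (cv2) and the standard library are available. Lean on these libraries where they do the work, as an engineer would, in place of code of your own. Each camera call takes 0.05 s, during which the arm holds its last target. There are 200 camera calls.

### The job

The bar on the little mould turntable has free play in its worn coupling. Wiggle it by its handle, first to the left (+y) and then to the right, each time just until you feel it take up the table, without turning the table; then leave the bar in the middle of that free play and swing the pointer underneath until its tab is in line with the bar. Leave everything else on the bench where it is.

Things in the scene. Friction and masses are not known exactly. Their poses are not given: they have to be found in the camera images.
- stand: green steel base plate, fixed to the bench, 345 x 280 x 12 mm. Origin at bench height on the vertical axis common to turntable, bar and pointer; its -x points to the robot's side, where bar and pointer stick out, and the plate reaches 225 mm that way, 120 mm the other way. The black ticks on it, 200 to 214 mm from the axis, mark no special angle
- turn_bar: grey round cap (132 mm across, top 62 mm high, boss to 72 mm) with a steel bar 24 mm wide (top 58 mm high) reaching 150 mm from the axis along its -x. Origin on the axis at bench height. Turns about it with light drag (0.6 N at the handle) within the free play, about +-0.10 to 0.25 rad (differs each time); starts inside it. At its ends it meets hidden jaws; some 13 N at the handle then turns the turntable. Stays where left
- bar_handle (a point): centre of the top of the bar's upright black round handle, 18 mm in diameter, 130 mm from the axis, standing from 58 to 98 mm above the bench; push it sideways
- table_stud (a point): top of the tall steel stud (16 mm across, 50 mm high) on the dark turntable disc (180 mm across, top 34 mm high), 78 mm from the axis. It moves with the turntable, which turns only if pushed hard through the bar, with stiff drag
- jaws: the two hidden jaws under the cap, carried by the turntable, between which a pin of the bar runs; origin within 6 mm of the axis; not visible, cannot be handled, only felt through the bar
- pointer_tab (a point): centre of the top of the aluminium pointer's upright tab: 14 mm radially, 10 mm across, 185 mm from the axis, 18 to 98 mm above the bench. The pointer strip runs below the turntable and swings about the same axis, up to 0.75 rad either side of the stand's -x, with light drag (0.7 N at the tab); it stays where left and passes clear of the bar
- wrench: loose steel wrench lying flat beside the unit; to be left alone
- firebrick: loose tan firebrick, 114 x 230 x 64 mm, lying beside the unit; to be left alone
- grease_tin: loose round steel tin, 44 mm across, 50 mm tall, on a rear corner of the green plate; to be left alone
- collar: loose steel collar, 42 mm across, 16 mm tall, on the other rear corner of the green plate; to be left alone
- wood_mould: loose turned wooden mould block, 104 mm across, 85 mm tall; to be left alone
- quench_pot: loose steel pot, 120 mm across, 90 mm tall; to be left alone
- brush: loose brush lying on the bench; to be left alone

How it is judged:
By the outcome, as a careful person would: the job done as asked, in the order asked, and still so for the second after the job is handed in, with the robot touching nothing.
It also fails if it takes over 70 s, if anything falls off the work surface, if the arm or the gripper's body presses on something with over 40 N, if the wrist force passes 120 N, or if a joint passes its speed limit or range.

## Working session

There is one attempt and no reset: what is moved stays moved. The work goes in short steps, Python scripts to look and compute and a tool call to move; the robot and the scene stay as the last step left them, time stands still between calls to the robot, and variables do not carry over. Pictures are saved under pics/ and viewed, at most 10 in all, crops included, and the job is handed in when it is done.

Besides the shell and the picture viewer there is one more tool, called as name([rows], argument=value, ...), one row to a line, values as JSON. send_rows: Moves the arm, as the interface text tells. Its arguments: {"type":"object","properties":{"rows":{"type":"array"},"newtons":{"type":"number"}},"required":["rows"]}

```bash
mkdir -p pics; cat > h.py <<'E'
import numpy as np, cv2
from rig import *
def ray(p,rc):
    K=np.array([[p["fx"],0,p["cx"]],[0,p["fy"],p["cy"]],[0,0,1.]])
    u=cv2.undistortPoints(np.array([[[rc[1],rc[0]]]],float),K,np.array(p["dist"],float))[0,0]
    R=np.array(p["R"]);t=np.array(p["t"])
    return -R.T@t, R.T@np.array([u[0],u[1],1.])
def at(p,rc,z):
    o,d=ray(p,rc); return o+d*(z-o[2])/d[2]
def find(p,n,z):
    r=tip_of(p,n)
    return [(round(a["conf"],2),np.round(a["location"],1).tolist(),np.round(at(p,a["location"],z),1).tolist()) for a in r[:2]]
E
python3 - <<'E'
from h import *
for c in("top","scene"):
    p=grab_frame(c); cv2.imwrite(f"pics/{c}0.png",p["image"][:,:,::-1])
    for n,z in(("stand",0),("turn_bar",0),("bar_handle",98),("table_stud",50),("pointer_tab",98),("firebrick",64),("wrench",5),("quench_pot",90),("wood_mould",85)):print(c,n,find(p,n,z))
print(get_state())
E
```

```text
top stand [(0.71, [174.4, 270.5], [678.8, 4.3, 0.0]), (0.43, [177.6, 269.5], [668.8, 7.5, 0.0])]
top turn_bar [(0.64, [174.7, 270.8], [677.8, 3.4, 0.0]), (0.52, [173.6, 268.9], [681.4, 9.2, 0.0])]
top bar_handle [(0.95, [217.1, 270.4], [540.4, 2.4, 98.0])]
top table_stud [(0.77, [180.5, 246.0], [652.9, 75.4, 50.0]), (0.6, [193.2, 190.2], [617.2, 241.1, 50.0])]
top pointer_tab [(0.7, [212.9, 315.2], [550.6, -123.9, 98.0])]
top firebrick [(0.88, [191.6, 185.4], [620.4, 252.0, 64.0])]
top wrench [(0.87, [173.5, 342.4], [678.1, -217.6, 5.0])]
top quench_pot [(0.9, [255.1, 403.1], [428.1, -371.5, 90.0]), (0.58, [173.8, 267.4], [665.2, 10.1, 90.0])]
top wood_mould [(0.73, [274.5, 152.9], [382.2, 337.7, 85.0])]
scene stand [(0.94, [248.6, 317.6], [669.0, 6.2, 0.0])]
scene turn_bar [(0.7, [247.5, 314.6], [662.0, 1.0, 0.0])]
scene bar_handle [(0.95, [192.2, 298.8], [541.9, 8.7, 98.0]), (0.49, [250.0, 318.6], [775.6, -53.4, 98.0])]
scene table_stud [(0.95, [222.1, 339.7], [647.5, 79.4, 50.0])]
scene pointer_tab [(0.8, [202.5, 249.0], [537.6, -131.9, 98.0])]
scene firebrick [(0.9, [215.2, 389.4
[... 319 characters left out ...]
 'joints': array([-1.36730148e+00,  3.80609072e-01,  1.29737878e+00,  1.39275093e-06,
        1.46360968e+00, -2.15333134e-01]), 'joint_velocities': array([ 0.00014329, -0.00052323,  0.00052643, -0.00078935,  0.00254508,
        0.00021067]), 'joint_efforts': array([-2.64396527e-03, -4.37808859e+01, -2.24729937e+01,  7.12642400e-02,
        3.13189288e-02, -8.73332255e-06]), 'position': array([ 223.65876371, -502.458563  ,  238.75069425]), 'tool_rot': array([-2.43391855e-06,  9.78152922e-01,  2.07886654e-01,  7.06797805e-07]), 'force': array([0.3087655 , 0.23810961, 0.22515174]), 'ft_torque': array([-0.08382472,  0.05666323,  0.04194869]), 'gripper_force': 0.0, 'finger_gap': 88.086651646861}
```

View pics/top0.png

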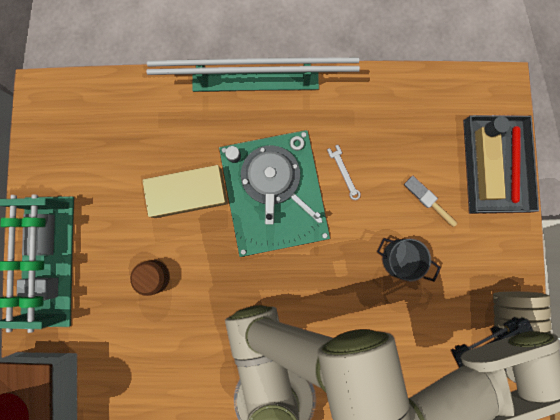

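View pics/scene0.png

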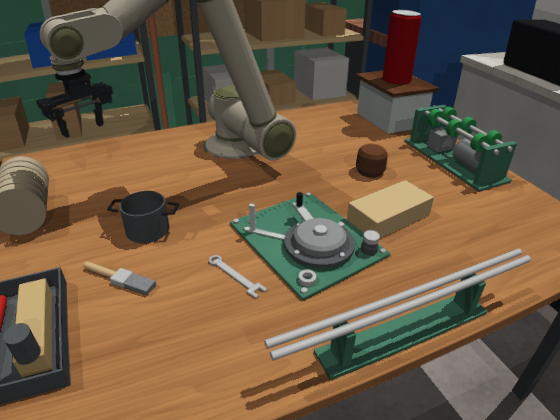

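The stand is centred at about pixel (270,174) in top, with its −x tilted about 11° toward −y. The bar handle is at (270,217), the pointer tab at (319,217) and the stud at (246,181). The networks agree with the pictures. I'll move above the handle next.

send_rows([
  [[0.033,0.052,0],-0.044,-1],
  [[0.033,0.052,0],-0.044,-1],
  [[0.033,0.052,0],-0.044,-1],
  [[0.033,0.052,0],-0.044,-1],
  [[0.033,0.052,0],-0.044,-1],
  [[0.033,0.052,0],-0.044,-1],
  [[0.033,0.052,0],-0.044,-1],
  [[0.033,0.052,0],-0.044,-1],
])

```text
time: 2.0
position: [435.6, -168.2, 238.9]
tool_rot: [0.0, 0.998, 0.07, 0.0]
force: [0.7, -0.5, -0.0]
finger_gap: 88.1
gripper_force: 0.0
```

send_rows([
  [[0.033,0.052,0],-0.044,-1],
  [[0.033,0.052,0],-0.044,-1],
  [[0.033,0.052,0],-0.044,-1],
  [[0.025,0.052,0],-0.044,-1],
  [[0,0,0],0,-1],
  [[0,0,0],0,-1],
])

```text
time: 2.75
position: [533.8, -3.6, 238.7]
tool_rot: [0.0, 1.0, 0.002, -0.0]
force: [-0.7, 0.5, 0.1]
finger_gap: 88.2
gripper_force: 0.0
```

```bash
python3 - <<'E'
from h import *
for c in("wrist","top"):
    p=grab_frame(c); cv2.imwrite(f"pics/{c}1.png",p["image"][:,:,::-1])
    for n,z in(("stand",0),("turn_bar",72),("bar_handle",98),("table_stud",50),("pointer_tab",98)):print(c,n,find(p,n,z))
s=get_state();print(s["time"],s["position"],s["tool_rot"],s["force"])
E
```

```text
wrist stand [(0.92, [29.9, 269.7], [674.0, 4.8, 0.0])]
wrist turn_bar [(0.84, [29.1, 268.0], [664.1, 4.5, 72.0])]
wrist bar_handle [(0.66, [185.2, 264.2], [542.5, 7.4, 98.0])]
wrist table_stud [(0.61, [49.5, 183.9], [651.3, 78.0, 50.0])]
wrist pointer_tab [(0.59, [179.7, 430.3], [548.1, -129.6, 98.0])]
top stand [(0.74, [174.1, 269.8], [679.8, 6.4, -0.0])]
top turn_bar [(0.6, [174.9, 271.1], [665.0, 0.1, 72.0])]
top bar_handle [(0.5, [180.0, 245.8], [646.8, 71.4, 98.0])]
top table_stud [(0.94, [182.9, 243.7], [645.8, 82.2, 50.0])]
top pointer_tab [(0.44, [255.9, 401.9], [426.3, -365.7, 98.0])]
3.35 [534.04862677  -3.30464933 238.75720178] [-1.73806511e-05  9.99997955e-01  2.02211245e-03  2.22130205e-05] [ 0.37908731 -0.88341052  0.06143468]
```

View pics/wrist1.png

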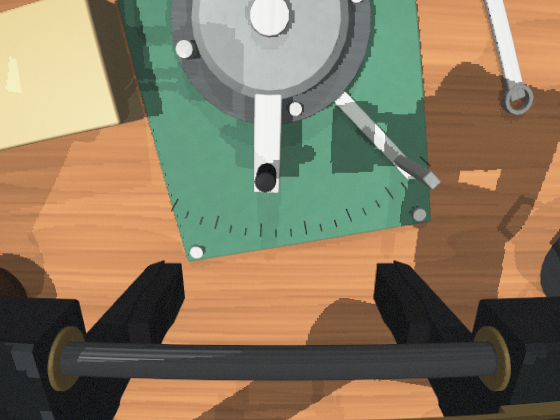

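The wrist picture shows the handle at (265,180), between the fingers, and the tab at (432,181) well clear. The axis works out at about (674,5) and the handle at about (543,6). I'll go down around the handle.

send_rows([
  [[0.011,0.012,-0.05],0,-1],
  [[0,0,-0.05],0,-1],
  [[0,0,-0.05],0,-1],
  [[0,0,-0.05],0,-1],
  [[0,0,-0.015],0,-0.5],
  [[0,0,0],0,0],
  [[0,0,0],0,0.3],
  [[0,0,0],0,0.4],
], newtons=3)

```text
time: 4.35
position: [543.4, 6.3, 68.0]
tool_rot: [0.0, 1.0, 0.002, 0.001]
force: [0.3, 0.2, -0.9]
finger_gap: 50.3
gripper_force: 0.0
```

send_rows([
  [[0,0,0],0,0.45],
  [[0,0,0],0,0.5],
  [[0,0,0],0,0.53],
  [[0,0,0],0,0.56],
  [[0,0,0],0,0.6],
  [[0,0,0],0,0.65],
  [[0,0,0],0,0.7],
  [[0,0,0],0,0.8],
])

```text
time: 5.35
position: [542.8, 6.4, 66.7]
tool_rot: [-0.0, 1.0, 0.002, -0.0]
force: [-0.3, 0.9, 0.8]
finger_gap: 17.5
gripper_force: 3.0
```

```bash
python3 - <<'E'
from h import *
p=grab_frame("wrist"); cv2.imwrite("pics/wrist2.png",p["image"][:,:,::-1])
for n,z in(("stand",0),("table_stud",50),("pointer_tab",98)):print(n,find(p,n,z))
s=get_state();print(s["time"],s["position"],s["tool_rot"],s["force"],s["ft_torque"],s["finger_gap"],s["gripper_force"])
E
```

```text
stand []
table_stud [(0.6, [32.4, 111.1], [650.7, 76.7, 50.0])]
pointer_tab []
5.55 [542.82678042   6.34282451  66.73812007] [-9.88263694e-06  9.99997897e-01  2.05023643e-03 -5.04952048e-05] [-1.44865114 -0.09681811  0.57052348] [ 0.09395599  0.14748871 -0.00229896] 17.853138021778058 3.0000066803768277
```

View pics/wrist2.png

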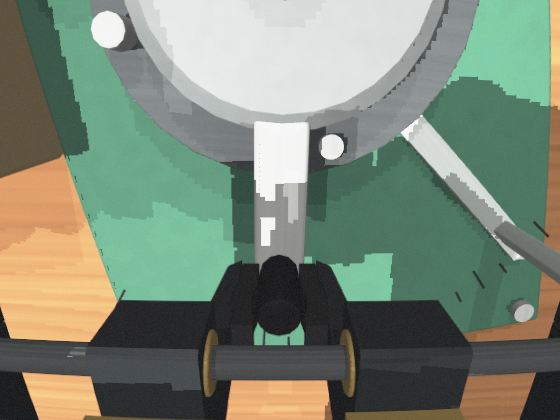

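The handle is gripped centrally: 17.9 mm gap, 3 N. I'll keep the grip soft so it acts as a force limit, and feel to the left in small steps.

send_rows([
  [[0,0.00125,0],-0.01,1],
  [[0,0.00125,0],-0.01,1],
  [[0,0.00125,0],-0.01,1],
  [[0,0,0],0,1],
])

```text
time: 6.05
position: [542.9, 9.5, 66.7]
tool_rot: [-0.0, 1.0, -0.01, 0.0]
force: [0.1, -0.2, 0.6]
finger_gap: 17.6
gripper_force: 3.0
```

send_rows([
  [[0,0.00125,0],-0.01,1],
  [[0,0.00125,0],-0.01,1],
  [[0,0.00125,0],-0.01,1],
  [[0,0,0],0,1],
])

```text
time: 6.55
position: [543.0, 12.4, 66.8]
tool_rot: [-0.0, 1.0, -0.022, 0.0]
force: [0.8, 0.3, -1.1]
finger_gap: 17.5
gripper_force: 3.0
```

send_rows([
  [[0.0002,0.00125,0],-0.01,1],
  [[0.0002,0.00125,0],-0.01,1],
  [[0.0002,0.00125,0],-0.01,1],
  [[0,0,0],0,1],
])

```text
time: 7.05
position: [543.2, 15.5, 66.7]
tool_rot: [-0.0, 0.999, -0.033, -0.0]
force: [1.2, 0.4, -0.2]
finger_gap: 17.8
gripper_force: 3.0
```

send_rows([
  [[0.0002,0.00125,0],-0.01,1],
  [[0.0002,0.00125,0],-0.01,1],
  [[0.0002,0.00125,0],-0.01,1],
  [[0,0,0],0,1],
])

```text
time: 7.55
position: [543.6, 18.5, 66.7]
tool_rot: [-0.0, 0.999, -0.045, -0.0]
force: [-2.6, 0.6, 1.7]
finger_gap: 17.8
gripper_force: 3.0
```

send_rows([
  [[0.0002,0.00125,0],-0.01,1],
  [[0.0002,0.00125,0],-0.01,1],
  [[0.0002,0.00125,0],-0.01,1],
  [[0,0,0],0,1],
])

```text
time: 8.05
position: [544.1, 21.5, 66.7]
tool_rot: [-0.0, 0.998, -0.057, -0.0]
force: [-4.0, 1.2, 2.3]
finger_gap: 17.8
gripper_force: 3.0
```

send_rows([
  [[0,0.00125,0],-0.01,1],
  [[0,0.00125,0],-0.01,1],
  [[0,0.00125,0],-0.01,1],
  [[0,0,0],0,1],
])

```text
time: 8.55
position: [544.5, 24.5, 66.7]
tool_rot: [-0.0, 0.998, -0.069, 0.0]
force: [-1.2, 1.1, -0.5]
finger_gap: 18.0
gripper_force: 3.0
```

send_rows([
  [[0.0001,0.00125,0],-0.01,1],
  [[0.0001,0.00125,0],-0.01,1],
  [[0.0001,0.00125,0],-0.01,1],
  [[0,0,0],0,1],
])

```text
time: 9.05
position: [544.9, 27.4, 66.7]
tool_rot: [-0.0, 0.997, -0.08, 0.0]
force: [2.0, 0.5, -3.0]
finger_gap: 17.8
gripper_force: 3.0
```

send_rows([
  [[0.0003,0.00125,0],-0.01,1],
  [[0.0003,0.00125,0],-0.01,1],
  [[0.0003,0.00125,0],-0.01,1],
  [[0,0,0],0,1],
])

```text
time: 9.55
position: [545.5, 30.4, 66.8]
tool_rot: [-0.0, 0.996, -0.092, 0.0]
force: [3.2, -0.6, -4.0]
finger_gap: 17.7
gripper_force: 3.0
```

send_rows([
  [[0.0004,0.00125,0],-0.01,1],
  [[0.0004,0.00125,0],-0.01,1],
  [[0.0004,0.00125,0],-0.01,1],
  [[0,0,0],0,1],
])

```text
time: 10.05
position: [546.1, 33.4, 66.7]
tool_rot: [0.0, 0.995, -0.104, -0.0]
force: [0.8, -1.0, -1.4]
finger_gap: 17.8
gripper_force: 3.0
```

send_rows([
  [[0.0003,0.00125,0],-0.01,1],
  [[0.0003,0.00125,0],-0.01,1],
  [[0.0003,0.00125,0],-0.01,1],
  [[0,0,0],0,1],
])

```text
time: 10.55
position: [546.8, 35.8, 66.8]
tool_rot: [0.001, 0.993, -0.116, -0.0]
force: [-0.1, -6.7, -1.1]
finger_gap: 20.5
gripper_force: 3.0
```

The bar has met the left jaw: Fy is −6.7 N and the soft grip yielded to a 20.5 mm gap, so the table stayed put. I'll back off by the amount the grip yielded, read the angle there, and check the stud.

send_rows([
  [[0,-0.0013,0],0,1],
  [[0,0,0],0,1],
])

```text
time: 10.8
position: [546.6, 34.7, 66.7]
tool_rot: [0.001, 0.993, -0.116, -0.0]
force: [-1.2, -6.5, -1.4]
finger_gap: 18.2
gripper_force: 3.0
```

```bash
python3 - <<'E'
from h import *
s=get_state();print(s["time"],s["position"],s["tool_rot"],s["force"],s["finger_gap"])
p=grab_frame("wrist")
for n,z in(("table_stud",50),("turn_bar",0)):print(n,find(p,n,z))
p=grab_frame("scene")
for n,z in(("table_stud",50),("turn_bar",0)):print(n,find(p,n,z))
E
```

```text
10.8 [546.58167124  34.72668135  66.743409  ] [ 5.25869046e-04  9.93285958e-01 -1.15682935e-01 -4.32645793e-04] [-1.18240619 -6.46105644 -1.38217527] 18.15512185207825
table_stud [(0.95, [71.3, 121.3], [652.0, 78.8, 50.0])]
turn_bar []
table_stud [(0.85, [219.1, 340.7], [636.9, 88.6, 50.0])]
turn_bar [(0.96, [248.3, 316.2], [666.5, 3.4, 0.0])]
```

send_rows([
  [[-0.0008,-0.00375,0],0.029,1],
  [[-0.0008,-0.00375,0],0.029,1],
  [[-0.0007,-0.00375,0],0.029,1],
  [[-0.0006,-0.00375,0],0.029,1],
  [[-0.0005,-0.00375,0],0.029,1],
  [[-0.0004,-0.00375,0],0.029,1],
  [[-0.0003,-0.00375,0],0.029,1],
  [[0,-0.0025,0],0.02,1],
])

```text
time: 12.1
position: [543.3, 12.2, 66.7]
tool_rot: [-0.0, 1.0, -0.028, -0.0]
force: [-3.4, 0.5, 0.8]
finger_gap: 17.8
gripper_force: 3.0
```

send_rows([
  [[0,-0.00125,0],0.01,1],
  [[0,0,0],0,1],
])

```text
time: 12.35
position: [543.3, 11.2, 66.7]
tool_rot: [0.0, 1.0, -0.024, -0.0]
force: [-4.4, 0.0, 0.7]
finger_gap: 18.1
gripper_force: 3.0
```

send_rows([
  [[0,-0.0016,0],0.013,1],
  [[0,-0.0016,0],0.013,1],
  [[0,-0.0016,0],0.013,1],
  [[0,-0.0016,0],0.013,1],
  [[0,0,0],0,1],
])

```text
time: 12.98
position: [543.6, 6.0, 66.7]
tool_rot: [0.0, 1.0, -0.004, -0.0]
force: [-3.8, -1.1, -0.1]
finger_gap: 17.8
gripper_force: 3.0
```

send_rows([
  [[-0.0004,-0.0012,0],0.01,1],
  [[-0.0004,-0.0012,0],0.01,1],
  [[0,-0.0012,0],0.01,1],
  [[0,-0.0012,0],0.01,1],
  [[0,0,0],0,1],
])

```text
time: 13.6
position: [543.5, 2.1, 66.8]
tool_rot: [0.0, 1.0, 0.012, 0.001]
force: [2.0, -1.4, -3.9]
finger_gap: 17.8
gripper_force: 3.0
```

send_rows([
  [[0,-0.0012,0],0.01,1],
  [[0,-0.0012,0],0.01,1],
  [[0,-0.0012,0],0.01,1],
  [[0,-0.0012,0],0.01,1],
  [[0,0,0],0,1],
])

```text
time: 14.22
position: [543.4, -1.7, 67.0]
tool_rot: [0.0, 1.0, 0.028, 0.0]
force: [4.4, -0.3, -2.2]
finger_gap: 17.7
gripper_force: 3.0
```

send_rows([
  [[0.0003,-0.0012,0],0.01,1],
  [[0.0003,-0.0012,0],0.01,1],
  [[0.0003,-0.0012,0],0.01,1],
  [[0,-0.0012,0],0.01,1],
  [[0,0,0],0,1],
])

```text
time: 14.85
position: [543.6, -5.4, 66.9]
tool_rot: [0.0, 0.999, 0.043, -0.0]
force: [0.9, 0.5, 3.2]
finger_gap: 18.0
gripper_force: 3.0
```

send_rows([
  [[0.0001,-0.0012,0],0.01,1],
  [[0.0001,-0.0012,0],0.01,1],
  [[0.0002,-0.0012,0],0.01,1],
  [[0,-0.0012,0],0.01,1],
  [[0,0,0],0,1],
])

```text
time: 15.48
position: [544.1, -8.5, 66.8]
tool_rot: [-0.001, 0.998, 0.059, 0.0]
force: [2.3, 6.9, 3.1]
finger_gap: 20.8
gripper_force: 3.0
```

The right jaw is met: Fy +6.9 N, gap 20.8 mm. I'll back off by the yield again to read it.

send_rows([
  [[-0.0002,0.0013,0],0,1],
  [[0,0,0],0,1],
])

```text
time: 15.72
position: [543.9, -7.4, 66.8]
tool_rot: [-0.001, 0.998, 0.059, 0.0]
force: [1.6, 6.7, 3.0]
finger_gap: 18.8
gripper_force: 3.0
```

send_rows([
  [[-0.0003,0.0038,0],-0.034,1],
  [[-0.0002,0.0038,0],-0.034,1],
  [[0,0.0038,0],-0.034,1],
  [[0,0.0038,0],-0.034,1],
  [[0,0.0038,0],-0.034,1],
  [[0.0002,0.0038,0],-0.034,1],
  [[0.0002,0.0038,0],-0.034,1],
  [[0,0,0],0,1],
])

```text
time: 16.73
position: [543.7, 13.5, 66.7]
tool_rot: [-0.0, 0.999, -0.035, -0.0]
force: [0.1, 0.8, 2.8]
finger_gap: 17.6
gripper_force: 3.0
```

send_rows([
  [[0,0,0],0,1],
  [[0,0,0],0,1],
])

```text
time: 16.98
position: [543.7, 13.2, 66.7]
tool_rot: [-0.0, 0.999, -0.034, -0.0]
force: [-0.0, 1.4, 2.5]
finger_gap: 17.9
gripper_force: 3.0
```

send_rows([
  [[0,0.0004,0],0,1],
  [[0,0.0004,0],0,1],
  [[0,0,0],0,1],
  [[0,0,0],0,1],
])

```text
time: 17.48
position: [543.8, 13.7, 66.7]
tool_rot: [0.0, 0.999, -0.034, -0.0]
force: [-1.5, -0.5, 3.1]
finger_gap: 17.9
gripper_force: 3.0
```

send_rows([
  [[0,0,0],0,0.4],
  [[0,0,0],0,0],
  [[0,0,0],0,-1],
  [[0,0,0],0,-1],
  [[0,0,0.05],0,-1],
  [[0,0,0.05],0,-1],
  [[0,0,0.05],0,-1],
  [[0,0,0],0,-1],
])

```text
time: 18.48
position: [544.9, 13.6, 189.5]
tool_rot: [0.0, 0.999, -0.034, 0.003]
force: [0.4, -1.0, -0.3]
finger_gap: 87.9
gripper_force: 0.0
```

send_rows([
  [[0,-0.025,0.01],0.2,-1],
  [[0,-0.025,0],0.2,-1],
  [[0,-0.025,0],0.2,-1],
  [[0,-0.025,0],0.2,-1],
  [[0,-0.02,0],0.2,-1],
  [[0,0,0],0.13,-1],
  [[0,0,0],0,-1],
  [[0,0,0],0,-1],
])

```text
time: 19.48
position: [543.6, -82.0, 194.2]
tool_rot: [-0.0, 0.918, 0.397, -0.0]
force: [0.0, -0.3, -0.1]
finger_gap: 88.1
gripper_force: 0.0
```

```bash
python3 - <<'E'
from h import *
s=get_state();print(s["time"],s["position"],s["tool_rot"])
p=grab_frame("wrist"); cv2.imwrite("pics/wrist3.png",p["image"][:,:,::-1])
for n,z in(("stand",0),("turn_bar",0),("bar_handle",98),("table_stud",50),("pointer_tab",98)):print(n,find(p,n,z))
E
```

```text
19.475 [543.62608927 -81.97465666 194.19565161] [-3.65680667e-04  9.17754542e-01  3.97147752e-01 -3.60705249e-04]
stand [(0.87, [4.7, 321.2], [675.7, 4.4, 0.0])]
turn_bar [(0.96, [4.8, 321.9], [676.1, 3.9, 0.0])]
bar_handle [(0.8, [110.7, 179.9], [545.2, 12.7, 98.0])]
table_stud []
pointer_tab [(0.84, [256.3, 326.0], [546.2, -131.8, 98.0]), (0.59, [416.6, 368.7], [469.1, -282.7, 98.0])]
```

View pics/wrist3.png

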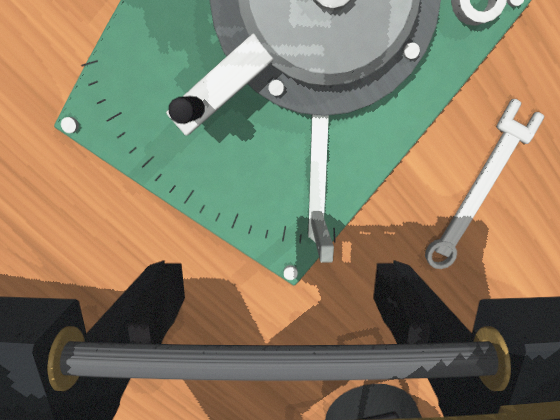

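The handle is still at about (545,13) and the tab is at (546.5,−131.5), pixel (326,256). The tool is already square to it. I'll go down over the tab and grip it softly.

send_rows([
  [[0.0045,-0.03,0],0,-1],
  [[0,-0.031,-0.03],0,-1],
  [[0,0,-0.045],0,-1],
  [[0,0,-0.045],0,-0.5],
  [[0,0,-0.036],0,0],
  [[0,0,0],0,0.5],
  [[0,0,0],0,0.6],
  [[0,0,0],0,0.7],
])

```text
time: 20.78
position: [548.0, -131.2, 71.3]
tool_rot: [0.001, 0.917, 0.398, 0.001]
force: [-0.0, -0.4, 0.9]
finger_gap: 40.4
gripper_force: 0.0
```

send_rows([
  [[0,0,0],0,0.8],
  [[0,0,0],0,0.9],
  [[0,0,0],0,1],
  [[0,0,0],0,1],
])

```text
time: 21.28
position: [547.4, -131.0, 70.0]
tool_rot: [-0.0, 0.917, 0.398, -0.0]
force: [-1.0, 0.1, 1.5]
finger_gap: 9.7
gripper_force: 3.0
```

send_rows([
  [[-0.016,0.0165,0],-0.126,1],
  [[-0.014,0.0176,0],-0.126,1],
  [[-0.0123,0.0195,0],-0.126,1],
  [[-0.0104,0.0204,0],-0.126,1],
  [[-0.0084,0.0211,0],-0.126,1],
  [[-0.0063,0.022,0],-0.126,1],
  [[-0.0041,0.0225,0],-0.126,1],
  [[-0.0018,0.02,0],-0.126,1],
])

```text
time: 22.28
position: [488.8, -2.9, 70.1]
tool_rot: [0.0, 1.0, 0.012, 0.0]
force: [1.9, -0.4, -1.0]
finger_gap: 10.2
gripper_force: 3.0
```

send_rows([
  [[0,0.01,0],-0.06,1],
  [[0,0.01,0],-0.06,1],
  [[0,0,0],0,1],
  [[0,0,0],0,1],
])

```text
time: 22.78
position: [488.9, 12.5, 70.0]
tool_rot: [-0.0, 0.999, -0.033, 0.0]
force: [-0.3, 1.2, 2.0]
finger_gap: 10.5
gripper_force: 3.0
```

send_rows([
  [[0.0002,0.0032,0],-0.002,1],
  [[0.0002,0.0032,0],-0.002,1],
  [[0,0,0],0,1],
  [[0,0,0],0,1],
])

```text
time: 23.28
position: [489.2, 17.8, 70.0]
tool_rot: [-0.0, 0.999, -0.035, 0.0]
force: [-0.7, 1.2, 3.4]
finger_gap: 9.7
gripper_force: 3.0
```

send_rows([
  [[0,0,0],0,0.5],
  [[0,0,0],0,0],
  [[0,0,0],0,-1],
  [[0,0,0],0,-1],
  [[0,0,0.06],0,-1],
  [[0,0,0.06],0,-1],
  [[0,0,0.06],0,-1],
  [[0,0,0.03],0,-1],
])

```text
time: 24.28
position: [489.4, 17.8, 240.5]
tool_rot: [0.0, 0.999, -0.035, 0.002]
force: [0.4, -0.3, -0.8]
finger_gap: 87.0
gripper_force: 0.0
```

send_rows([
  [[0.02,0,0],0,-1],
  [[0,0,0],0,-1],
  [[0,0,0],0,-1],
  [[0,0,0],0,-1],
])

```text
time: 24.78
position: [504.6, 17.8, 237.7]
tool_rot: [-0.0, 0.999, -0.035, -0.0]
force: [0.3, 0.1, 0.1]
finger_gap: 88.6
gripper_force: 0.0
```

```bash
python3 - <<'E'
from h import *
s=get_state();print(s["time"],s["position"],s["tool_rot"])
p=grab_frame("wrist"); cv2.imwrite("pics/wrist4.png",cv2.resize(p["image"][:,:,::-1],(800,600)))
for n,z in(("stand",0),("turn_bar",0),("bar_handle",98),("table_stud",50),("pointer_tab",98)):print(n,find(p,n,z))
E
```

```text
24.775 [504.64320318  17.83088455 237.68889027] [-5.79129834e-05  9.99378486e-01 -3.52489024e-02 -3.91953792e-04]
stand []
turn_bar []
bar_handle [(0.95, [147.6, 282.5], [543.9, 11.3, 98.0])]
table_stud [(0.69, [19.7, 196.4], [650.6, 76.5, 50.0])]
pointer_tab [(0.58, [211.3, 279.4], [491.1, 17.4, 98.0])]
```

View pics/wrist4.png

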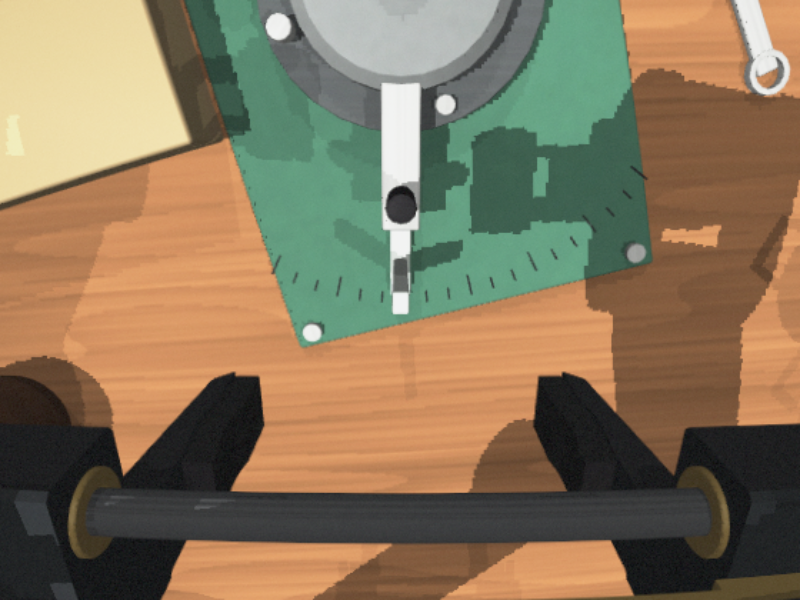

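The bar (root at (401,85), handle at (401,205)) and the pointer strip and tab (400,230 to 310) lie on one line. The stud is where it started. I'll hand in.

```bash
python3 -c "
from rig import *
print(sign_off())"
```

```text
the job is handed in; nothing more can be done
None
```

The job is handed in: I felt the bar's free play left then right (about ±0.16 rad, at most 7 N), left the bar in the middle with the pointer tab in line with it, and the table stud showed no movement.

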